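Drive the last cleat peg and show its end to the bench camera in a mirror

ROBOT

A 6-joint arm with a two-finger parallel gripper is mounted at the origin on the work surface. World frame = base frame: x ahead of the robot, y to its left, z up, the work surface at z = 0. Lengths are in m, angles in rad, forces in N, time in s.
With the tool pointing down it reaches from about 0.325 to 0.85 m from the base axis. Payload 4.4 kg.
Tool frame: the origin (TCP) lies at the very end of the fingers, on their centre line; the grasp point (between the pads) lies 19 mm behind it; z points along the fingers, y is the line along which they close (so a half turn about z gives the same grasp; the last joint's range is limited). The gripper opens to 94 mm and grips with 3 to 60 N. Pads are 16 mm wide; open, the fingers measure 119 mm over their backs; the gripper's body (75 mm by 177 mm) begins 78 mm behind the grasp point.
Start: joints at [1.175, 0.207, 1.542, -0, 1.393, -0.15], TCP at [0.139, 0.558, 0.205] pointing down, gripper open.
Joint ranges: [-2.73, 2.73], [-0.86, 2.22], [0.23, 2.46], [-1.11, 4.25], [0.08, 2.63], [-2.82, 2.82]. Speed limits (rad/s): [2.79, 2.79, 3.14, 3.14, 3.14, 3.14].

INTERFACE

Orientations are given as a unit quaternion [x, y, z, w].
In Python, from bench import * gives the robot as it stands.
- The arm moves only by the shell command python3 -m inch 'ROWS' [OPENING] [FORCE]. ROWS is JSON, a list of rows, each an object with "translation": the shift along the tool's x, y, z in cm, a list of three; "twist": the turn about the tool's z in rad. A call has exactly 8 rows; each row shifts and turns the commanded pose from where the row before left it, along the tool's axes as they then stand; what a row does not reach is not made up. A row lasts 1/10 s, in which the tool goes at most 50 mm and 8.59 degrees, less where a joint would pass 70% of its speed; a pose out of reach is approached as far as the arm can. A call with a gripper value outside its range is refused whole. OPENING is the opening, from 0 (shut) to 1 (fully open), set as the call begins (- or left out, the last holds). The fingers move at their own pace and stop on an object; FORCE is the grip in N (left out, the last holds). Time passes only in rows, so rows that do not move let the fingers close, or fill a call up. It gives the time, the measured TCP pose, the force, the opening and the grip force at its end, in the units of the state.
- get_obs(): the state, without advancing time (a new reading comes with each control period).
- grab_frame(name): name is "side" or "top" or "wrist"; returns a dict with "pixels" (480x640x3 uint8, red, green, blue), "camera_matrix" (3x3 intrinsics, pixels), "dist_coeffs" ([k1, k2, p1, p2, k3] as OpenCV has them; the pictures are not rectified), "extrinsics" (4x4, takes a point from camera to world coordinates); the wrist camera has in their place "T_tool_cam" (4x4, takes a point from camera to tool coordinates, whose origin is the TCP and whose axes are the flange's). Camera axes: x right, y up, looking along -z (the intrinsics and any distortion apply to the point x, -y, -z); pixel columns grow to the right and rows downward; lengths in m; the calibration is good to about 2 mm. A picture is of the moment at which its call begins: read the wrist's pose just before it. There is no depth.
- close_job(): hands the job in; it is judged then, once.
Trained networks look in a picture, given as the dict that the camera call returned (one of the last four; its "shot" number tells which), for a name from the list of things; names that differ only in an ending like _2 or _b are one class to them, and where a whole thing is asked for, a point or a joint stands for the part that bears it (a point fixed in the world has none). Each returns a list of dicts, best first, with "confidence" (0 to 1); they miss things now and then, are a little off and sometimes report something else, mostly with a low value. They report only what shows in the picture. A call takes as long as a camera call. They do not tell look-alikes from the thing itself.
- regions_of(picture, name): "mask" (480x640 bool, what is visible of it) and "xy" ([column, row] in pixels, amid what is visible of it).
The state is a dict: "t": time; "joints": joint angles; "dq": joint speeds; "joint_torque": joint torques, N m; "tool_pos": TCP position; "ee_rot": TCP orientation; "wrist_force": force on the tool from outside, world axes, zero at the start; "moment": the same for the moment, N m; "gripper_width": finger opening in m; "grip_force": force on a finger pad.
Only numpy, scipy, OpenCV 4.12 (cv2) and the standard library are available. Lean on these libraries where they do the work, as an engineer would, in place of code of your own. Each camera call takes 0.05 s, during which the arm holds its last target. There are 200 camera calls.

TASK

Take the square beech mallet by its handle, drive the oak peg that still stands proud of the clamped lime slab fully home, and put the mallet back down on the bench. Then pick up the inspection mirror by its handle and hold the glass straight below the peg, level with the bench camera's lens and turned towards it at 45 degrees, so that the camera sees the peg's red end in the glass. Finish while holding the mirror still there, in the gripper alone, touching neither slab nor camera, and leave the other tools where they are.

Things in the scene. Friction and masses are not known exactly. Their poses are not given: they have to be found in the camera images.
- slab: Fixed: pale lime slab 160 x 300 x 40 mm (own x, y, z), bark on its robot-side edge, top 195, underside 155 mm above the bench, on plywood risers along x at y +-125 (feet in to +-95), so a tunnel runs below it from robot to camera. Oak cleat 40 x 190 x 18 across the underside at x -35. Red-handled clamps at x +50, y +-122 to 160, 297 high. Origin: bench level under its centre, z up.
- peg (a joint): How far the peg has been driven, m: 0 = standing 26 mm above the slab's top, 0.024 = fully home against its stop (2 mm above the top). It starts between 0 and 0.006. A tight sliding fit: about 7 N moves it slowly (some 4 N more at 0.15 m/s), and it stays where it is left.
- peg_top (a point): Centre of the upper end of the peg: upright oak, 14 mm diameter, 70 mm long, at slab x = -35, y = 0 mm, 45 mm in from the bark edge. Its axes are the slab's.
- peg_end (a point): Centre of the peg's lower end, painted red over its last 8 mm, 70 mm straight below peg_top. Hidden inside the cleat at first; fully home it sticks 10 mm out below the cleat, 127 mm above the bench.
- lens (a point): Front of the bench camera's lens, 70 mm above the bench. The camera looks level along the point's -x, roughly at the peg, with a wide view. It is beyond the slab, 0.13 to 0.17 m from the peg in plan.
- camera: Bench camera: white box 40 x 56 x 52 mm, black lens, on a round foot 76 mm across, 100 mm tall, fixed to the bench. Origin: on the bench straight below the lens front; it looks along its own -x, the foot's centre is at x = +39 mm.
- mallet: Loose square-headed beech mallet, about 0.25 kg, standing on one striking face, handle level. Head 60 x 58 x 90 mm (x, y, z). Origin: centre of the face it stands on, z up. The handle, 20 mm wide and 28 high, runs along -x from the head to x = -200 mm, centred 45 mm above that face. Balance point about 20 mm behind the head's centre.
- mallet_grip (a point): Middle of the mallet's handle 55 mm behind the head's centre (25 mm behind its back), 45 mm above the striking face: grip from above, fingers closing along the mallet's y, firmly (50 N or more), as the head droops and twists in a loose grip.
- mallet_face (a point): Centre of the lower striking face of the mallet (same point as the mallet's origin).
- rest: Fixed wooden tool rest: base 170 x 200 x 10 mm, two notched battens 12 mm thick at x = +-62 mm, 50 mm high, notch floors 38 mm above the bench. The mirror lies in the middle notches (18 mm wide), a gouge at y = +-75 mm either side. Origin: under the base's centre. Rest and mallet may change sides.
- mirror: Loose inspection mirror, 0.13 kg: square black handle 160 x 14 x 14 mm along x, thin stem, glass 50 x 60 mm hinged at the stem's end (x = +125 mm) on a stiff joint that keeps its setting. Origin: handle's centre, z up as it lies, 45 mm above the bench. Within x = +-50 mm the handle is free for a grip from above, fingers closing along y. The glass looks up and forwards (+x).
- mirror_head (a joint): How far the glass leans forward, rad: 0 = parallel to the handle, looking along the handle's +z; positive = turned about the handle's +y to look towards +x. Starts between 0.32 and 0.68; no need to change it: tilt the handle. Centre of the glass: 30 mm beyond the joint and 5.5 mm off it, in the glass's own plane and normal.
- mirror_sight (a point): Centre of the glass. The glass's outward normal halves the right angle between this frame's +x and +z; y lies in the glass, along the handle's y. What lies out along +z is seen in the glass from out along +x: with +z through the peg's red end and +x through the lens, the camera sees the red end mid-glass.
- gouge_a: Loose gouge, medium brown handle 24 mm thick, in the notches at the rest's y = -75 mm, edge to +x; about 240 mm long. Leave it alone.
- gouge_b: Loose gouge, dark handle 24 mm thick, in the notches at the rest's y = +75 mm. Leave it alone.
- glue: White glue bottle, 54 mm across, 150 mm tall, on the far left of the bench. Leave it alone.
- peg_cup: Terracotta cup, 72 mm across, 80 mm tall, far left. Leave it alone.
- knife_case: Blue flat case 160 x 110 x 33 mm, on the bench between the robot and the slab. Leave it alone.
- strop: Strop, leather on a board 70 x 160 x 25 mm, at the far right of the bench. Leave it alone.
Things that resemble listed ones, but are neither listed nor needed, are in the scene too. Leave any pink, purple or yellow look-alike of the camera alone.

How it is judged:
On the way, in this order (a step that is already met when the one before it is completed fails the run):
1. the peg is driven home by the mallet's striking face (value of joint peg above 0.0215 m and distance between mallet_face and peg_top below 0.05 m), for 0.04 s.
2. the mallet is back down on the bench, let go and at rest (height (world z) of mallet_grip below 0.1 m and linear speed of mallet below 0.03 m/s and contact force between the fingers and mallet below 0.1 N), for 0.1 s.
At the end, for the whole second after the job is handed in: Peg within 2.5 mm of home; mallet at rest on the bench; mirror held still by the fingers alone, the peg's red end within 12 mm of mirror_sight's +z line and the lens within 22 mm of its +x line, so the camera sees the red end in the glass (value of joint peg above 0.0215 m and x of peg_end in the frame of mirror_sight between -0.012 and 0.012 m and y of peg_end in the frame of mirror_sight between -0.012 and 0.012 m and z of peg_end in the frame of mirror_sight above 0.02 m and y of lens in the frame of mirror_sight between -0.022 and 0.022 m and z of lens in the frame of mirror_sight between -0.022 and 0.022 m and x of lens in the frame of mirror_sight above 0.08 m and contact force between the fingers and mirror above 1 N and height (world z) of mirror_sight above 0.04 m and height (world z) of mirror above 0.03 m and contact force between mirror and slab below 0.2 N and contact force between mirror and rest below 0.2 N and contact force between mirror and camera below 0.2 N and contact force between mirror and mallet below 0.2 N and linear speed of mirror below 0.02 m/s and angular speed of mirror below 0.15 rad/s and height (world z) of mallet_grip below 0.1 m and linear speed of mallet below 0.03 m/s); the arm keeps its last pose, push and grip.
It fails at once if a gouge, the glue, the cup, the knife case or the strop is shifted by more than 30 mm (distance of any of gouge_a, gouge_b, glue, peg_cup, knife_case, strop from where it was at the start of the episode above 0.03 m).
It fails at once if the arm or its fingers press on the slab or the peg (contact force between any of the fingers, the arm and slab above 5 N).
It fails at once if the camera is knocked (contact force between anything else and camera above 5 N).
It fails at once if the mirror is knocked hard against the slab (contact force between mirror and slab above 8 N).
It also fails if it takes over 72 s, if anything falls off the work surface, if the arm or the gripper's body presses on something with over 40 N, if the wrist force passes 120 N, or if a joint passes its speed limit or range.

## Working session

There is one attempt and no reset: what is moved stays moved. The work goes in short steps, Python scripts to look and compute and a shell command to move; the robot and the scene stay as the last step left them, time stands still between calls to the robot, and variables do not carry over. Pictures are saved under pics/ and viewed, at most 10 in all, crops included, and the job is handed in when it is done.

```bash
ls; mkdir -p pics
python3 - <<'E'
from bench import *
import cv2,numpy as np
print(get_obs())
for n in ("side","top"):
    f=grab_frame(n); cv2.imwrite(f"pics/{n}0.png",f["pixels"][:,:,::-1])
    print(n,f["camera_matrix"],f["dist_coeffs"],f["extrinsics"])
    for k in ("slab","peg","camera","mallet","rest","mirror","gouge_a","knife_case","mirror_head"):
        print(k,[(np.round(r["xy"]),round(r["confidence"],2),int(r["mask"].sum())) for r in regions_of(f,k)][:4])
E
```

```text
pics
{'t': 0.0, 'joints': array([ 1.17550951e+00,  2.07394765e-01,  1.54294846e+00, -2.33113313e-05,
        1.39349243e+00, -1.50527320e-01]), 'dq': array([ 0.0002574 , -0.00099008,  0.00021929, -0.00044872, -0.00032377,
        0.00026762]), 'joint_torque': array([ 1.35418500e-04, -3.70884562e+01, -2.81415099e+01,  6.97685732e-02,
        3.62016808e-02, -1.73250241e-04]), 'tool_pos': array([0.1390553 , 0.55710065, 0.20430775]), 'ee_rot': array([ 1.22072373e-01,  9.92520568e-01, -1.08308755e-03, -2.91234358e-04]), 'wrist_force': array([ 0.30023977, -0.78851572,  0.68972127]), 'moment': array([ 0.00232756,  0.01943119, -0.01174655]), 'grip_force': 0.0, 'gripper_width': 0.09385550875265501}
side [[518.21449059   0.         319.09935252]
 [  0.         518.21449059 247.93818175]
 [  0.           0.           1.        ]] [-0.10141234  0.          0.          0.          0.        ] [[-0.99885428 -0.04308015  0.02083828  0.62088339]
 [ 0.0461893  -0.75398411  0.65526675  0.74239807]
 [-0.01251726  0.6554785   0.7551101   1.01536634]
 [ 0.          0.          0.          1.        ]]
s
[... 1048 characters left out ...]
     ]]
slab [(array([324., 230.]), 0.94, 8284), (array([451., 302.]), 0.59, 1307)]
peg [(array([222., 291.]), 0.72, 661)]
camera [(array([279., 171.]), 0.92, 578), (array([328., 186.]), 0.91, 541), (array([365., 152.]), 0.91, 664), (array([415., 242.]), 0.71, 644)]
mallet [(array([449., 300.]), 0.85, 1271), (array([325., 184.]), 0.74, 585)]
rest [(array([201., 300.]), 0.92, 3038)]
mirror [(array([194., 249.]), 0.69, 698), (array([327., 183.]), 0.33, 555)]
gouge_a [(array([162., 292.]), 0.67, 673), (array([200., 301.]), 0.44, 2979)]
knife_case [(array([319., 316.]), 0.56, 2425), (array([163., 293.]), 0.45, 575), (array([199., 243.]), 0.16, 370)]
mirror_head [(array([199., 243.]), 0.88, 346)]
```

View pics/side0.png

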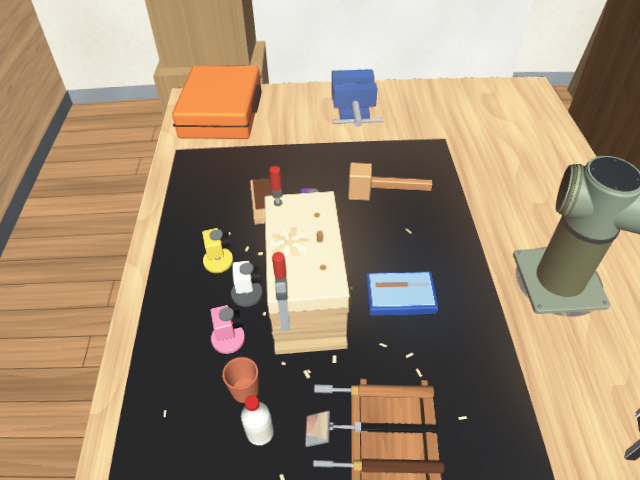

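View pics/top0.png

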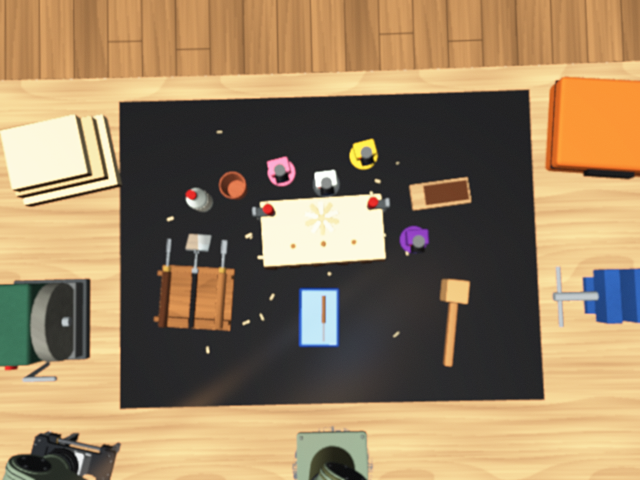

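The white camera at top (325,184) / side (243,285) is the real one. Pink (280,171), yellow (363,153) and purple (414,239) in the top view are look-alikes. The middle peg, top (323,243) / side (320,237), stands proud, and the mallet is at top (455,290). Next I fit poses from the masks and crop to confirm.

```bash
cat > h.py <<'E'
from bench import *
import cv2,numpy as np
from scipy.optimize import minimize,least_squares
from scipy.spatial.transform import Rotation as Rn
def ext(f,obs=None):
    if "extrinsics" in f: return f["extrinsics"]
    T=np.eye(4);T[:3,:3]=Rn.from_quat(obs["ee_rot"]).as_matrix();T[:3,3]=obs["tool_pos"]
    return T@f["T_tool_cam"]
def proj(f,P,E=None):
    E=f["extrinsics"] if E is None else E
    p=(np.atleast_2d(P)-E[:3,3])@E[:3,:3]; p=p*[1,-1,-1]
    return cv2.projectPoints(p.reshape(-1,1,3),np.zeros(3),np.zeros(3),f["camera_matrix"],f["dist_coeffs"])[0].reshape(-1,2)
def ray(f,uv,E=None):
    E=f["extrinsics"] if E is None else E
    q=cv2.undistortPoints(np.array(uv,float).reshape(-1,1,2),f["camera_matrix"],f["dist_coeffs"]).reshape(2)
    d=E[:3,:3]@[q[0],-q[1],-1.]; return E[:3,3],d/np.linalg.norm(d)
def onz(f,uv,z,E=None):
    o,d=ray(f,uv,E); return o+d*(z-o[2])/d[2]
def tri(rays):
    A=sum(np.eye(3)-np.outer(d,d) for o,d in rays);b=sum((np.eye(3)-np.outer(d,d))@o for o,d in rays)
    X=np.linalg.solve(A,b); return X,[np.linalg.norm(np.cross(X-o,d)) for o,d in rays]
def box(x0,x1,y0,y1,z0,z1): return np.array([[x,y,z] for x in(x0,x1) for y in(y0,y1) for z in(z0,z1)],float)/1000
def cyl(x,y,r,z0,z1):
    a=np.linspace(0,2*np.pi,24,endpoint=False)
    return np.array([[x+r*np.cos(t),y+r*np.sin(t),z] for t in a for z in(z0,z1)])/1000
def sil(f,parts,E=None):
    m=np.zeros((960,1280),np.uint8)
    for P in parts: cv2.fillConvexPoly(m,cv2.convexHull(np.round((proj(f,P,E)+.5)*32).astype(np.int32)),1,shift=4)
    return m
def fit(obsv,model,x0,step):
    """obsv: [(frame,mask,E)], model(x)->parts in world; maximises IoU"""
    big=[(f,cv2.resize(m.astype(np.uint8),(1280,960),interpolation=cv2.INTER_NEAREST),E) for f,m,E in obsv]
    def cost(x):
        parts=model(x);c=0
        for f,m,E in big:
            s=sil(f,parts,E); c+=1-(s&m).sum()/max(1,(s|m).sum())
        return c
    best=None
    for k in range(3):
        S=np.vstack([x0]+[x0+np.eye(len(x0))[i]*step[i]*(-1)**k for i in range(len(x0))])
        r=minimize(cost,x0,method="Nelder-Mead",options=dict(initial_simplex=S,maxfev=300,xatol=1e-4,fatol=1e-4))
        x0=r.x
    return r.x,r.fun/len(big)
def place(parts,x,y,yaw,z=0):
    R=Rn.from_euler("z",yaw).as_matrix(); return [P@R.T+[x,y,z] for P in parts]
def go(p,phi):
    """tool x,y,z shifts (cm) after twisting so that tool y points at world angle phi (mod pi)"""
    o=get_obs();R=Rn.from_quat(o["ee_rot"]).as_matrix();cur=np.arctan2(R[1,1],R[0,1])
    d=(phi-cur+np.pi/2)%np.pi-np.pi/2; tw=-d
    R2=R@Rn.from_euler("z",tw).as_matrix()
    print("twist",round(tw,3),"j6",round(o["joints"][5],2),"shift cm (after twist)",np.round(100*R2.T@(np.array(p)-o["tool_pos"]),2))
E
cat > m1.py <<'E'
from h import *
fs,ft=grab_frame("side"),grab_frame("top")
def mk(f,n,near):
    r=min(regions_of(f,n),key=lambda r:np.hypot(*(np.array(r["xy"])-near))); return r["mask"]
pt,ps=mk(ft,"peg",(323,243)),mk(fs,"peg",(321,237))
print("peg px",[ (np.where(m)[1].mean(),np.where(m)[0].mean()) for m in (pt,ps)])
print("peg by z", onz(ft,(323,243),.219), onz(fs,(320,232.5),.219))
ml=[(f,mk(f,"mallet",n),None) for f,n in((fs,(370,184)),(ft,(455,300)))]
mod=[box(-30,30,-29,29,0,90),box(-200,-30,-10,10,31,59)]
print("mallet",fit(ml,lambda x:place(mod,*x),np.array([.43,-.33,0.]),[.02,.02,.1]))
c=[(f,mk(f,"camera",n),None) for f,n in((fs,(243,286)),(ft,(326,184)))]
mod2=[box(0,40,-28,28,48,100),cyl(39,0,38,0,8)]
print("camera",fit(c,lambda x:place(mod2,*x),np.array([.58,-.01,0.]),[.02,.02,.1]))
def slabm(x): return place([box(-80,80,-150,150,0,195)],*x)
sl=[(ft,mk(ft,"slab",(324,230)),None)]
print("slab",fit(sl,lambda x:place([box(-80,80,-150,150,155,195)],*x),np.array([.51,0,0.]),[.02,.02,.1]))
def mir(x):
    th=x[3];n=np.array([np.sin(th),0,np.cos(th)]);t=np.array([np.cos(th),0,-np.sin(th)]);C=np.array([.125,0,0])
    g=np.array([C+.001*(a*t)+.0055*n+[0,b,0] for a in(5,55) for b in(-.03,.03)])
    return place([box(-80,80,-7,7,-7,7),box(80,125,-2.5,2.5,-2.5,2.5),g],x[0],x[1],x[2],.045)
mi=[(f,mk(f,"mirror",n),None) for f,n in((fs,(352,429)),(ft,(194,249)))]
print([m.sum() for _,m,_ in mi])
print("mirror",fit(mi,mir,np.array([.35,.32,0.,.5]),[.02,.02,.1,.1]))
def crop(f,c,w,h,k):
    y,x=c[1]-h//2,c[0]-w//2; return cv2.resize(f["pixels"][y:y+h,x:x+w,::-1],None,fx=k,fy=k,interpolation=cv2.INTER_CUBIC)
A=crop(fs,(300,250),200,150,4)
cv2.imwrite("pics/c1.png",A)
B=np.hstack([crop(fs,(345,420),100,120,4),crop(ft,(198,270),100,120,4)]); cv2.imwrite("pics/c2.png",B)
for f,n in((fs,"s"),(ft,"t")):
    np.save(f"pics/{n}.npy",f["pixels"])
E
python3 m1.py
```

```text
Traceback (most recent call last):
  File "m1.py", line 5, in <module>
    pt,ps=mk(ft,"peg",(323,243)),mk(fs,"peg",(321,237))
          ~~^^^^^^^^^^^^^^^^^^^^
  File "m1.py", line 4, in mk
    r=min(regions_of(f,n),key=lambda r:np.hypot(*(np.array(r["xy"])-near))); return r["mask"]
ValueError: min() iterable argument is empty
```

```bash
sed -i '/^pt,ps=/d;/^print("peg px"/d' m1.py; python3 m1.py
```

```text
peg by z [0.5989544  0.00483149 0.219     ] [0.59505468 0.00877095 0.219     ]
mallet (array([ 0.47273863, -0.34200178, -0.12489437]), np.float64(0.10041009657580718))
camera (array([ 0.58, -0.01,  0.  ]), np.float64(1.0))
slab (array([0.63337705, 0.00723316, 0.03651967]), np.float64(0.053627854289632126))
[np.int64(1608), np.int64(755)]
mirror (array([ 0.47195416,  0.36486492, -0.08526656, -0.50414831]), np.float64(0.2589789455027146))
```

```bash
sed -i 's/np.array(\[.58,-.01,0.\])/np.array([.74,-.0,0.])/;s/np.array(\[.35,.32,0.,.5\])/np.array([.46,.33,-.05,.5])/;s/th=x\[3\];/th=np.clip(x[3],.25,.75);/' m1.py; python3 m1.py
```

```text
peg by z [0.5989544  0.00483149 0.219     ] [0.59505468 0.00877095 0.219     ]
mallet (array([ 0.4725789 , -0.34220338, -0.12926612]), np.float64(0.09701397122068017))
camera (array([ 0.74666728,  0.01392123, -0.46585315]), np.float64(0.14818747591456838))
slab (array([0.63287547, 0.00748077, 0.0378102 ]), np.float64(0.05463782755956981))
[np.int64(1545), np.int64(761)]
mirror (array([ 0.46916951,  0.3646734 , -0.07540352,  0.61498872]), np.float64(0.1626486071949983))
```

View pics/c1.png

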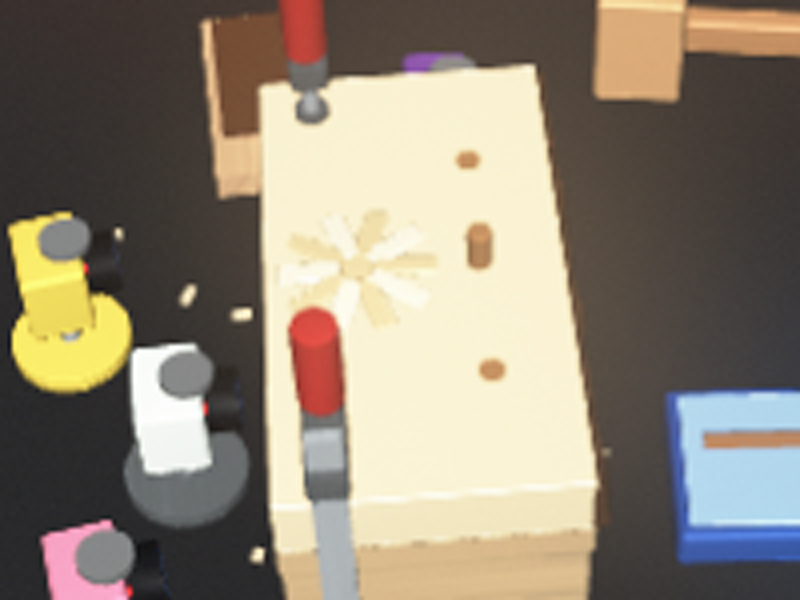

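View pics/c2.png

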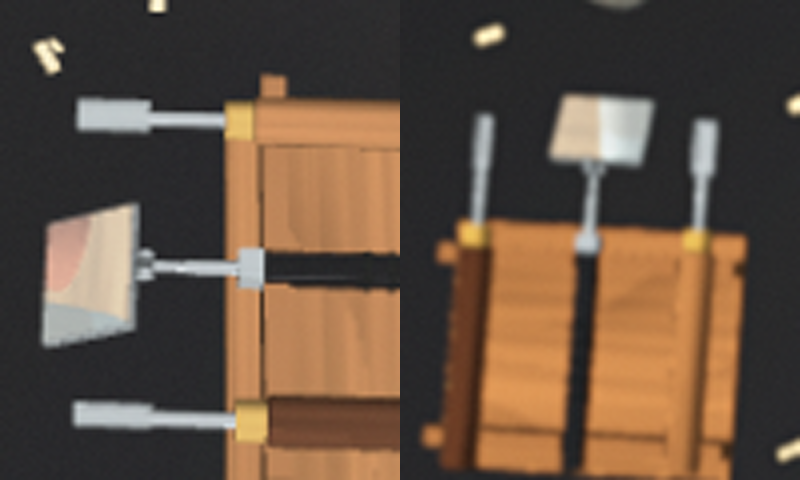

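Run:
```python
from h import *
fs,ft=grab_frame("side"),grab_frame("top")
C=[((305.75,446.75),(188,233.5)),((307,415.5),(211.25,235)),((328.75,442),(185.5,249.5)),((329.5,410.75),(208,251.25))]
X=[]
for s,t in C:
    p,e=tri([ray(fs,s),ray(ft,t)]);X.append(p);print(np.round(p,4),np.round(e,4))
X=np.array(X);d=(X[0]+X[1]-X[2]-X[3])/2;w=(X[0]+X[2]-X[1]-X[3])/2
print("len",np.linalg.norm(d),np.linalg.norm(w),"theta",np.arctan2(-d[2],np.hypot(d[0],d[1])),"yaw",np.arctan2(d[1],d[0]),np.arctan2(-w[0],w[1]),X.mean(0))
print("lens tip",onz(fs,(258,277),.07))
go([.42,.30,.204],1.44)
go([.418,-.335,.204],1.44)
```

```text
[0.6453 0.3827 0.0144] [0.0025 0.0025]
[0.6401 0.3183 0.0131] [0.0019 0.0019]
[0.6001 0.3843 0.0381] [0.0019 0.0019]
[0.5943 0.3222 0.0402] [0.0012 0.0012]
len 0.05219205019134658 0.0635149559566395 theta 0.5086333781956501 yaw -0.06001239367859945 -0.08596424229121327 [0.61994313 0.35187128 0.0264637 ]
lens tip [0.73994894 0.00284811 0.07      ]
twist -0.114 j6 -0.15 shift cm (after twist) [-31.19 -21.91   0.14]
twist -0.114 j6 -0.15 shift cm (after twist) [-39.27 -84.89   0.14]
```

```bash
python3 -m inch '[{"translation":[0,0,0],"twist":-0.114},{"translation":[-4.46,-3.13,0],"twist":0},{"translation":[-4.46,-3.13,0],"twist":0},{"translation":[-4.46,-3.13,0],"twist":0},{"translation":[-4.46,-3.13,0],"twist":0},{"translation":[-4.46,-3.13,0],"twist":0},{"translation":[-4.46,-3.13,0],"twist":0},{"translation":[-4.46,-3.13,0],"twist":0}]' 1 60
python3 -m inch '[{"translation":[-0.6,-4.5,0],"twist":0},{"translation":[-0.6,-4.5,0],"twist":0},{"translation":[-0.6,-4.5,0],"twist":0},{"translation":[-0.6,-4.5,0],"twist":0},{"translation":[-0.6,-4.5,0],"twist":0},{"translation":[-0.6,-4.5,0],"twist":0},{"translation":[-0.6,-4.5,0],"twist":0},{"translation":[-0.6,-4.5,0],"twist":0}]'
python3 -m inch '[{"translation":[-0.6,-4.5,0],"twist":0},{"translation":[-0.6,-4.5,0],"twist":0},{"translation":[-0.6,-4.5,0],"twist":0},{"translation":[-0.6,-4.5,0],"twist":0},{"translation":[-0.6,-4.5,0],"twist":0},{"translation":[-0.5,-4.5,0],"twist":0},{"translation":[0,0,0],"twist":0},{"translation":[0,0,0],"twist":0}]'
cat > w.py <<'E'
from h import *
import sys
o=get_obs();f=grab_frame("wrist");E=ext(f,o);ft=grab_frame("top");fs=grab_frame("side")
print(o["joints"].round(2),o["tool_pos"])
cv2.imwrite("pics/"+sys.argv[2],f["pixels"][:,:,::-1])
L=[]
for g,EE in((f,E),(ft,None),(fs,None)):
    r=regions_of(g,"mallet");print([(np.round(q["xy"]),round(q["confidence"],2),int(q["mask"].sum())) for q in r])
    r=[q for q in r if q["confidence"]>.5]
    if r: L.append((g,max(r,key=lambda q:q["mask"].sum())["mask"],EE))
mod=[box(-30,30,-29,29,0,90),box(-200,-30,-10,10,31,59)]
for S in (L,L[:1]):
    x,c=fit(S,lambda x:place(mod,*x),np.array([.4726,-.342,-.127]),[.01,.01,.05]);print(x,c)
    print("grip",x[0]-.055*np.cos(x[2]),x[1]-.055*np.sin(x[2]))
    go([x[0]-.055*np.cos(x[2]),x[1]-.055*np.sin(x[2]),.026],x[2]+np.pi/2)
E
python3 w.py . w1.png
```

```text
t: 2.95
tool_pos: [0.3985, 0.3197, 0.2058]
ee_rot: [0.065, 0.998, 0.0, 0.0]
wrist_force: [1.3, 1.1, -0.2]
gripper_width: 0.0941
grip_force: 0.0
t: 3.75
tool_pos: [0.3976, -0.0438, 0.2059]
ee_rot: [0.065, 0.998, -0.0, 0.001]
wrist_force: [0.8, -0.1, -0.7]
gripper_width: 0.0939
grip_force: 0.0
t: 4.55
tool_pos: [0.3969, -0.3147, 0.2051]
ee_rot: [0.066, 0.998, 0.001, -0.0]
wrist_force: [-1.0, -0.5, 0.4]
gripper_width: 0.0941
grip_force: 0.0
[-0.84  0.06  1.71  0.    1.38 -2.28] [ 0.39692144 -0.31472546  0.20512169]
[(array([301., 268.]), 0.58, 9150)]
[(array([454., 295.]), 0.98, 874)]
[(array([368., 184.]), 0.85, 1545)]
[ 0.47175943 -0.34188625 -0.1311442 ] 0.18145116328998687
grip 0.41723171940171533 -0.33469397590208194
twist 0.002 j6 -2.28 shift cm (after twist) [-2.23 -1.89 17.96]
[ 0.47078594 -0.34143835 -0.12802095] 0.058288921500476265
grip 0.4162360342992051 -0.33441641642321335
twist -0.001 j6 -2.28 shift cm (after twist) [-2.12 -1.88 17.96]
```

View pics/w1.png

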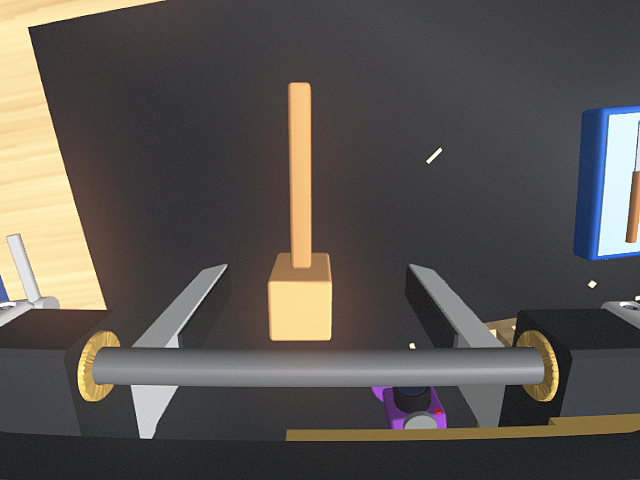

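```bash
python3 -m inch '[{"translation":[-2.1,-1.9,2],"twist":0},{"translation":[0,0,4],"twist":0},{"translation":[0,0,4],"twist":0},{"translation":[0,0,4],"twist":0},{"translation":[0,0,3],"twist":0},{"translation":[0,0,0.9],"twist":0},{"translation":[0,0,0],"twist":0},{"translation":[0,0,0],"twist":0}]' 1 60
python3 -c "
from h import *
go([.4165,-.3345,.026],1.441)"
```

```text
t: 5.65
tool_pos: [0.4168, -0.3367, 0.0281]
ee_rot: [0.065, 0.998, -0.001, 0.001]
wrist_force: [0.8, 0.2, 0.7]
gripper_width: 0.0939
grip_force: 0.0
twist -0.0 j6 -2.28 shift cm (after twist) [0.06 0.21 0.21]
```

```bash
python3 -m inch '[{"translation":[0,0.15,0.2],"twist":0},{"translation":[0,0,0],"twist":0},{"translation":[0,0,0],"twist":0},{"translation":[0,0,0],"twist":0},{"translation":[0,0,0],"twist":0},{"translation":[0,0,0],"twist":0},{"translation":[0,0,0],"twist":0},{"translation":[0,0,0],"twist":0}]' 0 60
python3 -m inch '[{"translation":[0,0,-2],"twist":0},{"translation":[0,0,-4],"twist":0},{"translation":[0,0,-4],"twist":0},{"translation":[0,0,-4],"twist":0},{"translation":[0,0,-4],"twist":0},{"translation":[0,0,-4],"twist":0},{"translation":[0,0,-4],"twist":0},{"translation":[0,0,-1],"twist":0}]'
python3 -c "
from h import *
go([.557,.011,.297],1.441)"
```

```text
t: 6.45
tool_pos: [0.4158, -0.3344, 0.0244]
ee_rot: [0.065, 0.998, 0.0, -0.0]
wrist_force: [0.4, 0.3, 0.0]
gripper_width: 0.0334
grip_force: 0.0
t: 7.25
tool_pos: [0.4176, -0.3363, 0.3002]
ee_rot: [0.065, 0.998, -0.003, 0.004]
wrist_force: [0.7, -0.5, -0.1]
gripper_width: 0.0006
grip_force: 0.0
twist -0.001 j6 -2.28 shift cm (after twist) [-9.33 36.24  0.16]
```

The gripper had only closed to 33 mm when I lifted, so it missed the handle. I'll reopen and re-measure.

```bash
python3 -m inch '[{"translation":[0,0,2],"twist":0},{"translation":[0,0,3],"twist":0},{"translation":[0,0,3],"twist":0},{"translation":[0,0,2],"twist":0},{"translation":[2.0,1.9,0],"twist":0},{"translation":[0,0,0],"twist":0},{"translation":[0,0,0],"twist":0},{"translation":[0,0,0],"twist":0}]' 0.8 60
python3 w.py . w2.png
```

```text
t: 8.05
tool_pos: [0.3992, -0.3138, 0.195]
ee_rot: [0.065, 0.998, -0.001, 0.001]
wrist_force: [0.1, 0.0, 0.3]
gripper_width: 0.0614
grip_force: 0.0
[-0.84  0.07  1.72 -0.    1.35 -2.28] [ 0.39917533 -0.31383907  0.19497028]
[(array([301., 269.]), 0.79, 9997)]
[(array([453., 292.]), 0.86, 782)]
[(array([369., 186.]), 0.85, 1529), (array([322., 235.]), 0.62, 57), (array([248., 284.]), 0.35, 1179)]
[ 0.47091616 -0.3421325  -0.16317293] 0.20791271412609416
grip 0.4166467356480565 -0.3331977650585823
twist 0.032 j6 -2.28 shift cm (after twist) [-2.07 -1.66 16.88]
[ 0.46908577 -0.34174346 -0.16190386] 0.046909492273730646
grip 0.4148050537025984 -0.3328775992711466
twist 0.031 j6 -2.28 shift cm (after twist) [-1.88 -1.66 16.88]
```

```bash
python3 -m inch '[{"translation":[-2.0,-1.7,2],"twist":0.025},{"translation":[0,0,4],"twist":0},{"translation":[0,0,4],"twist":0},{"translation":[0,0,4],"twist":0},{"translation":[0,0,2.6],"twist":0},{"translation":[0,0,0.3],"twist":0},{"translation":[0,0,0],"twist":0},{"translation":[0,0,0],"twist":0}]' 0.55 60
python3 -m inch '[{"translation":[0,0,0],"twist":0},{"translation":[0,0,0],"twist":0},{"translation":[0,0,0],"twist":0},{"translation":[0,0,0],"twist":0},{"translation":[0,0,0],"twist":0},{"translation":[0,0,0],"twist":0},{"translation":[0,0,0],"twist":0},{"translation":[0,0,0],"twist":0}]' 0 60
```

```text
t: 9.15
tool_pos: [0.4174, -0.3339, 0.0274]
ee_rot: [0.078, 0.997, -0.001, 0.001]
wrist_force: [-0.5, 1.0, 0.2]
gripper_width: 0.0513
grip_force: 0.0
t: 9.95
tool_pos: [0.4162, -0.3325, 0.0258]
ee_rot: [0.078, 0.997, -0.0, 0.0]
wrist_force: [-1.7, 1.3, 4.1]
gripper_width: 0.0198
grip_force: 60.0
```

```bash
python3 -m inch '[{"translation":[0,0,-2],"twist":0},{"translation":[0,0,-4],"twist":0},{"translation":[0,0,-4.5],"twist":0},{"translation":[0,0,-4.5],"twist":0},{"translation":[0,0,-4.5],"twist":0},{"translation":[0,0,-4.5],"twist":0},{"translation":[0,0,-4],"twist":0},{"translation":[0,0,-1],"twist":0}]' 0 60
python3 -c "
from h import *
c,s=np.cos(.156),np.sin(.156)
go([.597-.04*c,.006+.04*s,.300],np.pi/2-.156)"
```

```text
t: 10.75
tool_pos: [0.4176, -0.3341, 0.3202]
ee_rot: [0.078, 0.997, -0.003, 0.003]
wrist_force: [0.6, -0.3, -1.9]
gripper_width: 0.0197
grip_force: 60.0
twist 0.0 j6 -2.25 shift cm (after twist) [-8.42 36.4   1.87]
```

Mallet held. Move over the peg, then check the alignment.

```bash
python3 -m inch '[{"translation":[-1.2,4.5,0],"twist":0},{"translation":[-1.2,4.5,0],"twist":0},{"translation":[-1.2,4.5,0],"twist":0},{"translation":[-1.2,4.5,0],"twist":0},{"translation":[-1.2,4.5,0],"twist":0},{"translation":[-1.2,4.5,0],"twist":0},{"translation":[-1.2,4.5,0],"twist":0},{"translation":[0,4.9,1.5],"twist":0}]'
python3 -m inch '[{"translation":[0,0,0],"twist":0},{"translation":[0,0,0],"twist":0},{"translation":[0,0,0],"twist":0},{"translation":[0,0,0],"twist":0},{"translation":[0,0,0],"twist":0},{"translation":[0,0,0],"twist":0},{"translation":[0,0,0],"twist":0},{"translation":[0,0,0],"twist":0}]'
python3 - <<'E'
from h import *
go([.597-.0395,.006+.0062,.270],np.pi/2-.156)
f=grab_frame("side");A=f["pixels"][150:300,200:400,::-1];cv2.imwrite("pics/p1.png",cv2.resize(A,None,fx=4,fy=4,interpolation=cv2.INTER_CUBIC))
E
```

```text
t: 11.55
tool_pos: [0.5567, 0.0145, 0.2993]
ee_rot: [0.078, 0.997, -0.0, 0.0]
wrist_force: [0.4, 0.5, -2.5]
gripper_width: 0.0198
grip_force: 60.0
t: 12.35
tool_pos: [0.5554, 0.0126, 0.301]
ee_rot: [0.078, 0.997, 0.0, 0.0]
wrist_force: [-0.7, -0.1, -2.7]
gripper_width: 0.0196
grip_force: 60.0
twist -0.0 j6 -1.55 shift cm (after twist) [-0.21 -0.01  3.1 ]
```

View pics/p1.png

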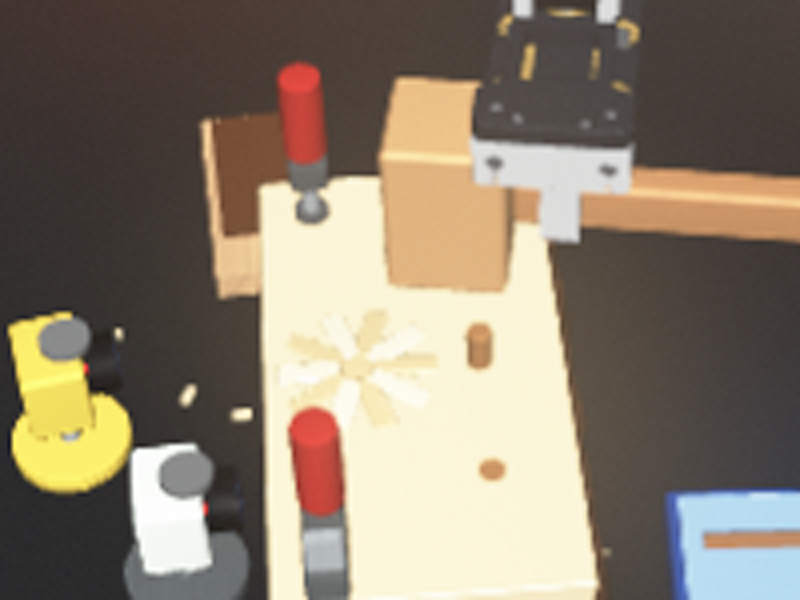

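```bash
python3 -m inch '[{"translation":[-0.2,0,2],"twist":0},{"translation":[0,0,2],"twist":0},{"translation":[0,0,1],"twist":0},{"translation":[0,0,0.5],"twist":0},{"translation":[0,0,0.5],"twist":0},{"translation":[0,0,0.4],"twist":0},{"translation":[0,0,0.4],"twist":0},{"translation":[0,0,0.4],"twist":0}]'
```

```text
t: 13.2
tool_pos: [0.5582, 0.0126, 0.2316]
ee_rot: [0.078, 0.997, -0.0, 0.002]
wrist_force: [-3.4, 0.4, 6.1]
gripper_width: 0.0195
grip_force: 60.0
```

```bash
python3 -m inch '[{"translation":[0,0,0.3],"twist":0},{"translation":[0,0,0.3],"twist":0},{"translation":[0,0,0.2],"twist":0},{"translation":[0,0,0.2],"twist":0},{"translation":[0,0,0.2],"twist":0},{"translation":[0,0,0.1],"twist":0},{"translation":[0,0,0],"twist":0},{"translation":[0,0,0],"twist":0}]'
```

```text
t: 14.0
tool_pos: [0.5586, 0.0126, 0.2223]
ee_rot: [0.078, 0.997, -0.0, 0.003]
wrist_force: [-10.4, 0.4, 17.9]
gripper_width: 0.0197
grip_force: 60.0
```

```bash
python3 -m inch '[{"translation":[0,0,-2],"twist":0},{"translation":[0,0,-4],"twist":0},{"translation":[0,0,-2],"twist":0},{"translation":[0,0,0],"twist":0},{"translation":[0,0,0],"twist":0},{"translation":[0,0,0],"twist":0},{"translation":[0,0,0],"twist":0},{"translation":[0,0,0],"twist":0}]'
python3 - <<'E'
from h import *
go([.416,-.3325,.30],np.pi/2-.156)
f=grab_frame("side");A=f["pixels"][150:300,200:400,::-1];cv2.imwrite("pics/p2.png",cv2.resize(A,None,fx=4,fy=4,interpolation=cv2.INTER_CUBIC))
E
```

```text
t: 14.8
tool_pos: [0.5567, 0.0128, 0.2942]
ee_rot: [0.078, 0.997, 0.0, -0.001]
wrist_force: [-0.1, -0.4, -2.4]
gripper_width: 0.0197
grip_force: 60.0
twist 0.0 j6 -1.55 shift cm (after twist) [  8.53 -36.29  -0.56]
```

View pics/p2.png

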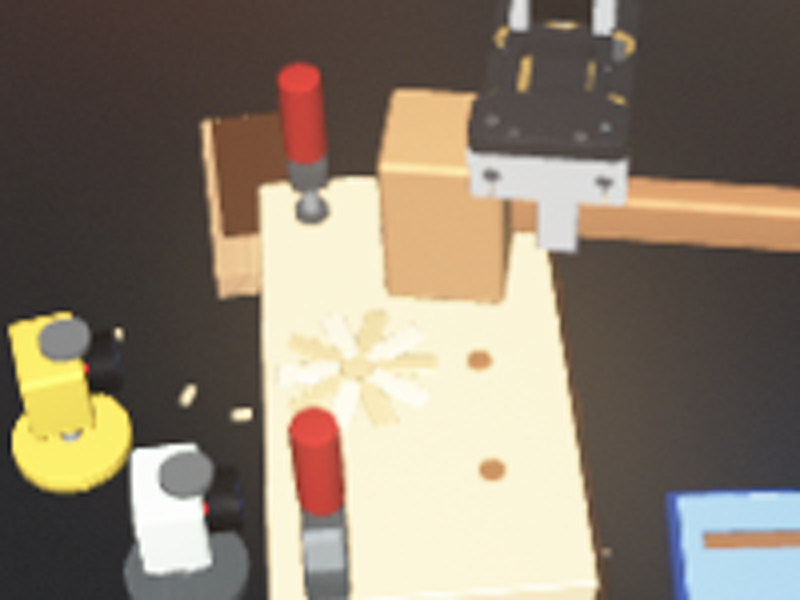

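The peg is home, flush at crop (480,360), and the mallet head is still level. Returning the mallet now.

```bash
python3 -m inch '[{"translation":[1.1,-4.5,0],"twist":0},{"translation":[1.1,-4.5,0],"twist":0},{"translation":[1.1,-4.5,0],"twist":0},{"translation":[1.1,-4.5,0],"twist":0},{"translation":[1.1,-4.5,0],"twist":0},{"translation":[1.1,-4.5,0],"twist":0},{"translation":[1.1,-4.5,0],"twist":0},{"translation":[0.9,-4.7,1],"twist":0}]'
python3 -m inch '[{"translation":[0,0,4.5],"twist":0},{"translation":[0,0,4.5],"twist":0},{"translation":[0,0,4.5],"twist":0},{"translation":[0,0,4.5],"twist":0},{"translation":[0,0,4],"twist":0},{"translation":[0,0,2],"twist":0},{"translation":[0,0,0.5],"twist":0},{"translation":[0,0,0],"twist":0}]'
python3 -c "
from h import *
go([.416,-.3325,.0258],np.pi/2-.156)"
```

```text
t: 15.65
tool_pos: [0.4158, -0.3338, 0.2872]
ee_rot: [0.078, 0.997, -0.001, 0.001]
wrist_force: [1.2, -0.2, -0.9]
gripper_width: 0.0195
grip_force: 60.0
t: 16.45
tool_pos: [0.4159, -0.3313, 0.0402]
ee_rot: [0.078, 0.997, 0.001, -0.001]
wrist_force: [-0.0, 0.1, -1.8]
gripper_width: 0.0196
grip_force: 60.0
twist 0.0 j6 -2.25 shift cm (after twist) [-0.03 -0.12  1.44]
```

```bash
python3 -m inch '[{"translation":[0,0,0.5],"twist":0},{"translation":[0,0,0.5],"twist":0},{"translation":[0,0,0.3],"twist":0},{"translation":[0,0,0.2],"twist":0},{"translation":[0,0,0],"twist":0},{"translation":[0,0,0],"twist":0},{"translation":[0,0,0],"twist":0},{"translation":[0,0,0],"twist":0}]'
python3 -m inch '[{"translation":[0,0,0],"twist":0},{"translation":[0,0,0],"twist":0},{"translation":[0,0,0],"twist":0},{"translation":[0,0,0],"twist":0},{"translation":[0,0,0],"twist":0},{"translation":[0,0,-1],"twist":0},{"translation":[0,0,-3],"twist":0},{"translation":[0,0,-4],"twist":0}]' 0.6
python3 -c "
from h import *
go([.40,.10,.25],np.pi/2-.08)"
```

```text
t: 17.25
tool_pos: [0.4163, -0.3317, 0.026]
ee_rot: [0.078, 0.997, -0.0, 0.0]
wrist_force: [-0.6, 0.0, -1.1]
gripper_width: 0.0199
grip_force: 60.0
t: 18.05
tool_pos: [0.4148, -0.3301, 0.1052]
ee_rot: [0.078, 0.997, 0.002, -0.002]
wrist_force: [-0.1, -0.7, -0.1]
gripper_width: 0.0564
grip_force: 0.0
twist -0.076 j6 -2.25 shift cm (after twist) [  4.97  42.8  -14.31]
```

```bash
python3 -c "
from h import *
go([.43,.367,.24],np.pi/2-.075)"
python3 -m inch '[{"translation":[0,0,-4.5],"twist":-0.08},{"translation":[0,0,-4.5],"twist":0},{"translation":[0,0,-4.5],"twist":0},{"translation":[0.25,4.6,0],"twist":0},{"translation":[0.25,4.6,0],"twist":0},{"translation":[0.25,4.6,0],"twist":0},{"translation":[0.25,4.6,0],"twist":0},{"translation":[0.25,4.6,0],"twist":0}]'
python3 -m inch '[{"translation":[0.25,4.6,0],"twist":0},{"translation":[0.25,4.6,0],"twist":0},{"translation":[0.25,4.6,0],"twist":0},{"translation":[0.25,4.6,0],"twist":0},{"translation":[0.25,4.6,0],"twist":0},{"translation":[0.25,4.6,0],"twist":0},{"translation":[0.25,4.6,0],"twist":0},{"translation":[0.25,4.6,0],"twist":0}]'
python3 -c "
from h import *
go([.43,.367,.24],np.pi/2-.075)"
```

```text
twist -0.081 j6 -2.25 shift cm (after twist) [  3.76  69.67 -13.22]
t: 18.85
tool_pos: [0.4209, -0.0997, 0.2417]
ee_rot: [0.038, 0.999, -0.0, 0.001]
wrist_force: [0.9, -0.2, -0.4]
gripper_width: 0.0564
grip_force: 0.0
t: 19.65
tool_pos: [0.4288, 0.2692, 0.2418]
ee_rot: [0.038, 0.999, 0.0, 0.001]
wrist_force: [0.7, -0.1, -0.5]
gripper_width: 0.0563
grip_force: 0.0
twist -0.0 j6 -1.11 shift cm (after twist) [0.61 9.77 0.19]
```

```bash
python3 -m inch '[{"translation":[-2,4.5,0],"twist":0},{"translation":[-4.5,2,0],"twist":0},{"translation":[-4.5,2,0],"twist":0},{"translation":[-3.5,0,0],"twist":0},{"translation":[0,0,0],"twist":0},{"translation":[0,0,0],"twist":0},{"translation":[0,0,0],"twist":0},{"translation":[0,0,0],"twist":0}]' 0.6
cat > m2.py <<'E'
from h import *
import sys
def mir(x):
    th=np.clip(x[3],.2,.8);n=np.array([np.sin(th),0,np.cos(th)]);t=np.array([np.cos(th),0,-np.sin(th)]);C=np.array([.125,0,0])
    g=np.array([C+.001*(a*t)+.0055*n+[0,b,0] for a in(5,55) for b in(-.03,.03)])
    return place([box(-80,80,-7,7,-7,7),box(80,125,-2.5,2.5,-2.5,2.5),g],x[0],x[1],x[2],.045)
if __name__=="__main__":
    o=get_obs();f=grab_frame("wrist");E=ext(f,o);fs,ft=grab_frame("side"),grab_frame("top")
    L=[]
    for g,EE in((f,E),(fs,None),(ft,None)):
        r=regions_of(g,"mirror");print([(np.round(q["xy"]),round(q["confidence"],2),int(q["mask"].sum())) for q in r])
        if r: L.append((g,r[0]["mask"],EE))
    for S in (L[:1],L[:2]): print("mirror",fit(S,mir,np.array([.469,.365,-.075,.55]),[.01,.01,.05,.1]))
    cv2.imwrite("pics/w3.png",f["pixels"][:,:,::-1])
    # peg top at home
    np.save("pics/top_after.npy",ft["pixels"])
    print("lens tip px side", proj(fs,[.74,.003,.07]))
    k=cv2.resize(ft["pixels"][150:260,270:380,::-1],None,fx=5,fy=5,interpolation=cv2.INTER_CUBIC);cv2.imwrite("pics/t3.png",k)
E
python3 m2.py
```

```text
t: 20.45
tool_pos: [0.579, 0.341, 0.2417]
ee_rot: [0.038, 0.999, 0.0, 0.0]
wrist_force: [0.2, -1.1, 0.3]
gripper_width: 0.0567
grip_force: 0.0
[(array([260., 113.]), 0.69, 5035), (array([336., 167.]), 0.67, 4784), (array([334., 247.]), 0.33, 1893)]
[(array([353., 429.]), 0.86, 1524)]
[(array([195., 276.]), 0.67, 158)]
mirror (array([ 0.469,  0.365, -0.075,  0.55 ]), np.float64(1.0))
mirror (array([ 0.46773005,  0.36545352, -0.07770313,  0.5837704 ]), np.float64(0.5583985550872967))
lens tip px side [[257.97597153 277.05287003]]
```

View pics/w3.png

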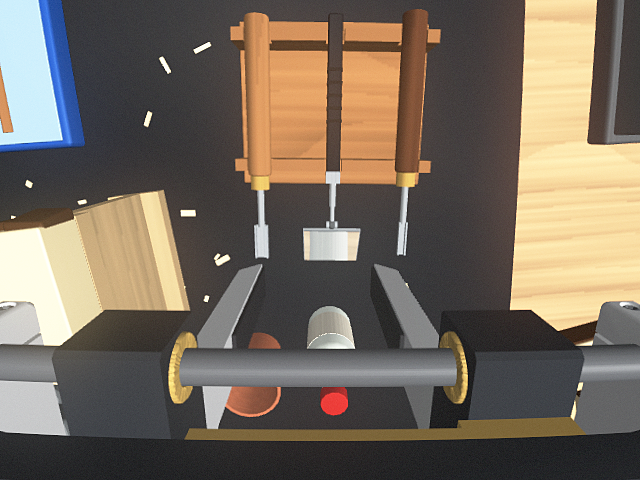

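View pics/t3.png

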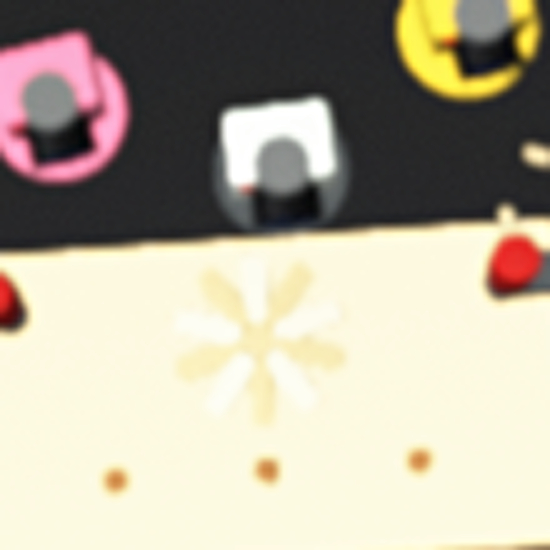

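```bash
cat > m3.py <<'E'
from h import *
o=get_obs();f=grab_frame("wrist");E=ext(f,o);fs,ft=grab_frame("side"),grab_frame("top")
print("peg",onz(ft,(323.4,244),.197),onz(fs,(320,240),.197),"lens",onz(ft,(327.2,194.6),.078),onz(fs,(258,277),.07))
def pts(x):
    th=x[3];n=np.array([np.sin(th),0,np.cos(th)]);t=np.array([np.cos(th),0,-np.sin(th)]);C=np.array([.125,0,0])
    g=[C+.001*a*t+.0055*n+[0,b,0] for a in(55,5) for b in(.03,-.03)]
    P=np.array(g+[[-.08,0,.007],[.08,0,.007]])
    return place([P],x[0],x[1],x[2],.045)[0]
W=[(354,261),(309,261),(359,229),(303,228),(335,13),(333,172)]
S=[(305.75,446.75),(307,415.5),(328.75,442),(329.5,410.75)]
T=[(188,233.5),(211.25,235),(185.5,249.5),(208,251.25)]
def res(x,k="wst"):
    P=pts(x);r=[]
    if "w" in k:r.append(proj(f,P,E)-W)
    if "s" in k:r.append(proj(fs,P[:4])-S)
    if "t" in k:r.append(proj(ft,P[:4])-T)
    return np.vstack(r)
for k in("w","st","wst"):
    q=least_squares(lambda x:res(x,k).ravel(),[.469,.365,-.077,.55],loss="soft_l1")
    print(k,q.x.round(4));print(res(q.x,k).round(1).tolist())
E
python3 m3.py
```

```text
peg [0.59780422 0.00416829 0.197     ] [0.59536418 0.01009168 0.197     ] lens [ 0.73730628 -0.00804639  0.078     ] [0.73994894 0.00284811 0.07      ]
w [ 0.4667  0.3645 -0.0823  0.4859]
[[1.6, 0.1], [-4.9, -0.3], [0.3, -0.1], [0.3, 0.5], [0.1, -4.7], [-0.7, 8.3]]
st [ 0.4659  0.365  -0.0759  0.5406]
[[-0.1, -2.0], [-0.0, -0.1], [-0.9, -1.5], [-1.1, -0.1], [-0.3, 1.6], [-1.9, 1.2], [-1.1, 0.6], [-1.6, -0.1]]
wst [ 0.4665  0.3646 -0.08    0.4963]
[[2.0, -0.4], [-4.4, -0.7], [0.7, -0.3], [0.7, 0.4], [0.1, -4.9], [-0.4, 8.1], [-1.0, -3.0], [-0.7, -1.1], [-1.2, -2.0], [-1.2, -0.6], [-0.0, 1.0], [-1.7, 0.6], [-0.8, 0.4], [-1.3, -0.2]]
```

```bash
python3 -c "
from h import *
go([.4266,.3679,.026],np.pi/2-.08)"
```

```text
twist 0.004 j6 -1.09 shift cm (after twist) [15.51  1.46 21.49]
```

```bash
python3 -m inch '[{"translation":[4,0.4,0],"twist":0},{"translation":[4,0.4,0],"twist":0},{"translation":[4,0.4,0],"twist":0},{"translation":[3.5,0.3,0],"twist":0},{"translation":[0,0,4],"twist":0},{"translation":[0,0,4],"twist":0},{"translation":[0,0,2],"twist":0},{"translation":[0,0,0],"twist":0}]' 0.42 3
python3 -c "
from h import *
go([.4266,.3679,.026],np.pi/2-.08)"
```

```text
t: 21.7
tool_pos: [0.4238, 0.3659, 0.1369]
ee_rot: [0.038, 0.999, -0.002, -0.003]
wrist_force: [-0.9, -0.0, -0.3]
gripper_width: 0.0394
grip_force: 0.0
twist 0.004 j6 -0.94 shift cm (after twist) [-0.34  0.27 11.09]
```

```bash
python3 -m inch '[{"translation":[0,0,3],"twist":0},{"translation":[0,0,3],"twist":0},{"translation":[0,0,3],"twist":0},{"translation":[0,0,2],"twist":0},{"translation":[0,0,0.5],"twist":0},{"translation":[0,0,0],"twist":0},{"translation":[0,0,0],"twist":0},{"translation":[0,0,0],"twist":0}]' 0.42 3
python3 -m inch '[{"translation":[0,0,0],"twist":0},{"translation":[0,0,0],"twist":0},{"translation":[0,0,0],"twist":0},{"translation":[0,0,0],"twist":0},{"translation":[0,0,0],"twist":0},{"translation":[0,0,0],"twist":0},{"translation":[0,0,0],"twist":0},{"translation":[0,0,0],"twist":0}]' 0 3
python3 -c "
from h import *
go([.4266,.3679,.026],np.pi/2-.08)"
```

```text
t: 22.5
tool_pos: [0.4283, 0.3686, 0.0279]
ee_rot: [0.038, 0.999, 0.001, 0.002]
wrist_force: [0.3, 0.6, 0.2]
gripper_width: 0.0397
grip_force: 0.0
t: 23.3
tool_pos: [0.4268, 0.3678, 0.0261]
ee_rot: [0.038, 0.999, 0.0, 0.0]
wrist_force: [-0.5, -0.5, 2.9]
gripper_width: 0.0136
grip_force: 3.0
twist 0.004 j6 -0.94 shift cm (after twist) [0.02 0.01 0.01]
```

```bash
python3 -m inch '[{"translation":[0,0,-0.8],"twist":0},{"translation":[0,0,-0.8],"twist":0},{"translation":[0,0,-0.8],"twist":0},{"translation":[0,0,-0.8],"twist":0},{"translation":[0,0,0],"twist":0},{"translation":[0,0,0],"twist":0},{"translation":[0,0,0],"twist":0},{"translation":[0,0,0],"twist":0}]' 0 3
cat > m4.py <<'E'
from h import *
# mirror pose in hand: params pitch p, theta, slide s along handle (grasp handle x), yaw from tool
o=get_obs();R=Rn.from_quat(o["ee_rot"]).as_matrix();G=o["tool_pos"]-.019*R[:,2]
yaw=np.arctan2(R[1,1],R[0,1])%np.pi-np.pi/2
print("grasp pt",G.round(4),"yaw",yaw.round(3))
fs,ft=grab_frame("side"),grab_frame("top")
def parts(x,thf=None):
    p,th,s=x[:3]
    n=np.array([np.sin(th),0,np.cos(th)]);t=np.array([np.cos(th),0,-np.sin(th)]);C=np.array([.125,0,0])
    g=np.array([C+.001*(a*t)+.0055*n+[0,b,0] for a in(5,55) for b in(-.03,.03)])
    Q=Rn.from_euler("ZY",[yaw,p]).as_matrix()
    return [(P-[s,0,0])@Q.T+G for P in [box(-80,80,-7,7,-7,7),box(80,125,-2.5,2.5,-2.5,2.5),g]]
L=[]
for g in(fs,ft):
    for nm in("mirror","mirror_head"):
        r=regions_of(g,nm);print(nm,[(np.round(q["xy"]),round(q["confidence"],2),int(q["mask"].sum())) for q in r][:3])
    # glass mask: part network
    r=[q for q in regions_of(g,"mirror") if q["confidence"]>.5]
    if r: L.append((g,r[0]["mask"],None))
    c=proj(g,parts([.285,.5,-.04])[2].mean(0))[0].astype(int);print("glass px exp",c)
    u,v=np.clip(c[0]-50,0,540),np.clip(c[1]-60,0,360)
    cv2.imwrite("pics/m4_%d_%d.png"%(u,v),cv2.resize(g["pixels"][v:v+120,u:u+100,::-1],None,fx=4,fy=4,interpolation=cv2.INTER_CUBIC))
for S in(L,L[:1]):
    if S: print(fit(S,parts,np.array([.2,.5,-.04]),[.1,.05,.01]))
E
python3 m4.py
```

```text
t: 24.1
tool_pos: [0.4265, 0.3674, 0.0574]
ee_rot: [0.038, 0.999, -0.0, -0.0]
wrist_force: [0.4, 1.1, -0.1]
gripper_width: 0.0136
grip_force: 3.0
grasp pt [0.4265 0.3675 0.0764] yaw -0.076
mirror [(array([343., 425.]), 0.9, 1317)]
mirror_head [(array([392., 467.]), 0.71, 1424), (array([320., 434.]), 0.65, 611)]
glass px exp [322 431]
mirror [(array([195., 250.]), 0.55, 571), (array([197., 246.]), 0.44, 306)]
mirror_head []
glass px exp [198 246]
(array([ 0.24971845,  0.4995203 , -0.04346251]), np.float64(0.309443755163609))
(array([ 0.24327479,  0.51009197, -0.04007723]), np.float64(0.25252216447569553))
```

```bash
python3 -m inch '[{"translation":[0,0,0],"twist":0},{"translation":[0,0,0],"twist":0},{"translation":[0,0,0],"twist":0},{"translation":[0,0,-2],"twist":0},{"translation":[0,0,-4],"twist":0},{"translation":[0,0,-4],"twist":0},{"translation":[0,0,-4],"twist":0},{"translation":[0,0,-2],"twist":0}]' 0 60
python3 -m inch '[{"translation":[0,-4,0],"twist":0},{"translation":[0,-4,0],"twist":0},{"translation":[0,-2,0],"twist":0},{"translation":[0,0,0],"twist":0},{"translation":[0,0,0],"twist":0},{"translation":[0,0,0],"twist":0},{"translation":[0,0,0],"twist":0},{"translation":[0,0,0],"twist":0}]' 0 60
rm pics/m4_*; python3 m4.py; ls pics; python3 -c "
import cv2,numpy as np,glob
L=sorted(glob.glob('pics/m4_*'));print(L);cv2.imwrite('pics/final10.png',np.hstack([cv2.imread(a) for a in L]))"
```

```text
t: 25.3
tool_pos: [0.4282, 0.3686, 0.2222]
ee_rot: [0.038, 0.999, 0.002, 0.003]
wrist_force: [0.4, -0.8, -0.1]
gripper_width: 0.0134
grip_force: 60.0
t: 26.1
tool_pos: [0.4191, 0.2686, 0.2177]
ee_rot: [0.037, 0.999, -0.0, -0.0]
wrist_force: [-0.5, 0.7, -2.1]
gripper_width: 0.0135
grip_force: 60.0
grasp pt [0.4191 0.2686 0.2367] yaw -0.075
mirror [(array([357., 339.]), 0.83, 1511), (array([260., 197.]), 0.72, 698)]
mirror_head []
glass px exp [322 347]
mirror [(array([217., 251.]), 0.61, 618), (array([442., 196.]), 0.6, 1539)]
mirror_head [(array([195., 286.]), 0.43, 2007), (array([451., 300.]), 0.26, 1286)]
glass px exp [223 245]
(array([ 0.23967805,  0.53738991, -0.04214689]), np.float64(0.3377306456356193))
(array([ 0.23897361,  0.49313611, -0.038952  ]), np.float64(0.28823991618648503))
c1.png
c2.png
m4_173_185.png
m4_272_287.png
p1.png
p2.png
s.npy
side0.png
t.npy
t3.png
top0.png
top_after.npy
w1.png
w2.png
w3.png
['pics/m4_173_185.png', 'pics/m4_272_287.png']
```

View pics/final10.png

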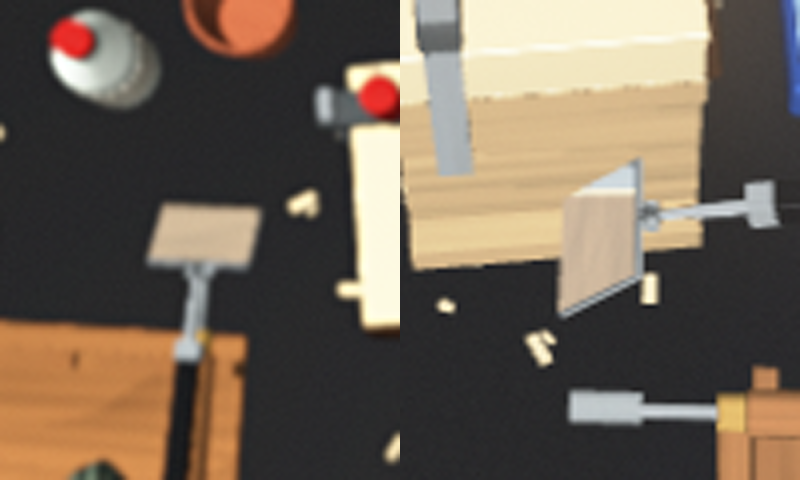

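```bash
cat > m5.py <<'E'
from h import *
o=get_obs();R=Rn.from_quat(o["ee_rot"]).as_matrix();G=o["tool_pos"]-.019*R[:,2];yaw=np.arctan2(R[1,1],R[0,1])%np.pi-np.pi/2
fs,ft=grab_frame("side"),grab_frame("top")
S=[(312,365.5),(313.5,336.5),(332.5,355.75),(332,327)];T=[(213,236.25),(238.5,237.25),(210,251),(235,252.5)]
X=np.array([tri([ray(fs,s),ray(ft,t)])[0] for s,t in zip(S,T)]);d=(X[0]+X[1]-X[2]-X[3])/2
print(X.mean(0),np.linalg.norm(d),"phi raw",np.arctan2(-d[2],np.hypot(*d[:2])))
# fit: centre, phi, yaw with known glass size
def P(x):
    Q=Rn.from_euler("ZY",[x[4],x[3]]).as_matrix()
    return np.array([[.025,.03,0],[.025,-.03,0],[-.025,.03,0],[-.025,-.03,0]])@Q.T+x[:3]
q=least_squares(lambda x:np.r_[proj(fs,P(x))-S,proj(ft,P(x))-T].ravel(),np.r_[X.mean(0),.76,yaw])
x=q.x;print("centre",x[:3].round(4),"phi",x[3].round(3),"yaw",x[4].round(3),"rms px",np.sqrt((q.fun**2).mean()))
Q=Rn.from_euler("Z",yaw).as_matrix();off=Q.T@(x[:3]-G);print("offset grasp->glass (fwd,left,up)",off.round(4))
for th in(.48,.52,.56):
    p=x[3]-th;v=np.array([.165+.03*np.cos(th)+.0055*np.sin(th),0,-.03*np.sin(th)+.0055*np.cos(th)])
    print(th,"model offset",(Rn.from_euler("Y",p).as_matrix()@v).round(4))
E
python3 m5.py
```

```text
[0.60397566 0.25322392 0.1749741 ] 0.05169075565232579 phi raw 0.7443866740845787
centre [0.6036 0.2534 0.1751] phi 0.733 yaw -0.063 rms px 0.6659533009709667
offset grasp->glass (fwd,left,up) [ 0.1851 -0.0006 -0.0617]
0.48 model offset [ 0.1857  0.     -0.0573]
0.52 model offset [ 0.1872  0.     -0.0509]
0.56 model offset [ 0.1885  0.     -0.0444]
```

```bash
cat > g.py <<'E'
from h import *
for p in([.33,.269,.218],[.33,.06,.15],[.33,.06,.103],[.4134,.0186,.103]): go(p,np.pi/2-.068)
E
python3 g.py
```

```text
twist -0.008 j6 -1.1 shift cm (after twist) [ 8.9  -0.49 -0.02]
twist -0.008 j6 -1.1 shift cm (after twist) [  7.48 -21.35   6.78]
twist -0.008 j6 -1.1 shift cm (after twist) [  7.48 -21.35  11.48]
twist -0.008 j6 -1.1 shift cm (after twist) [ -1.12 -24.91  11.48]
```

```bash
python3 -m inch '[{"translation":[3,0,0],"twist":-0.008},{"translation":[3,0,0],"twist":0},{"translation":[2.9,-0.5,0],"twist":0},{"translation":[-0.3,-4,0],"twist":0},{"translation":[-0.3,-4,0],"twist":0},{"translation":[-0.3,-4,0],"twist":0},{"translation":[-0.3,-4,0],"twist":0},{"translation":[-0.2,-4.8,0],"twist":0}]'
python3 -m inch '[{"translation":[0,0,2],"twist":0},{"translation":[0,0,2],"twist":0},{"translation":[0,0,2],"twist":0},{"translation":[0,0,0.8],"twist":0},{"translation":[0,0,0],"twist":0},{"translation":[0,0,0],"twist":0},{"translation":[0,0,0],"twist":0},{"translation":[0,0,0],"twist":0}]'
python3 g.py
```

```text
t: 27.4
tool_pos: [0.3299, 0.0597, 0.2182]
ee_rot: [0.033, 0.999, 0.0, 0.001]
wrist_force: [1.1, -0.3, -0.7]
gripper_width: 0.0137
grip_force: 60.0
t: 28.2
tool_pos: [0.3308, 0.0608, 0.1508]
ee_rot: [0.034, 0.999, -0.0, 0.001]
wrist_force: [0.4, -0.3, -0.7]
gripper_width: 0.0136
grip_force: 60.0
twist 0.001 j6 -1.58 shift cm (after twist) [ 1.48 20.76 -6.72]
twist 0.001 j6 -1.58 shift cm (after twist) [ 0.07 -0.09  0.08]
twist 0.001 j6 -1.58 shift cm (after twist) [ 0.08 -0.09  4.78]
twist 0.001 j6 -1.58 shift cm (after twist) [-8.52 -3.65  4.8 ]
```

```bash
python3 -m inch '[{"translation":[0,0,1.5],"twist":0},{"translation":[0,0,1.5],"twist":0},{"translation":[0,0,1.2],"twist":0},{"translation":[0,0,0.5],"twist":0},{"translation":[0,-1,0],"twist":0},{"translation":[0,-1,0],"twist":0},{"translation":[0,0,0],"twist":0},{"translation":[0,0,0],"twist":0}]'
python3 -m inch '[{"translation":[-1.5,-0.3,0],"twist":0},{"translation":[-1.5,-0.3,0],"twist":0},{"translation":[-1.5,-0.3,0],"twist":0},{"translation":[-1.5,-0.3,0],"twist":0},{"translation":[-1.5,-0.4,0],"twist":0},{"translation":[-1,-0.1,0],"twist":0},{"translation":[0,0,0],"twist":0},{"translation":[0,0,0],"twist":0}]'
python3 g.py; python3 -c "
from h import *
fs,ft=grab_frame('side'),grab_frame('top')
for g in(fs,ft):
  for n in('mirror','mallet'): print(n,[(np.round(q['xy']),round(q['confidence'],2),int(q['mask'].sum())) for q in regions_of(g,n)][:3])
cv2.imwrite('pics/end.png',fs['pixels'][:,:,::-1])"
```

```text
t: 29.0
tool_pos: [0.3291, 0.0408, 0.1034]
ee_rot: [0.034, 0.999, 0.0, 0.001]
wrist_force: [0.4, 0.2, -2.1]
gripper_width: 0.0135
grip_force: 60.0
t: 29.8
tool_pos: [0.4117, 0.0184, 0.1026]
ee_rot: [0.034, 0.999, 0.0, -0.001]
wrist_force: [-1.3, -0.5, -2.1]
gripper_width: 0.0132
grip_force: 60.0
twist 0.001 j6 -1.67 shift cm (after twist) [  9.87  24.45 -11.52]
twist 0.001 j6 -1.67 shift cm (after twist) [ 8.44  3.59 -4.73]
twist 0.001 j6 -1.67 shift cm (after twist) [ 8.43  3.59 -0.03]
twist 0.001 j6 -1.67 shift cm (after twist) [-0.17  0.03 -0.04]
mirror [(array([373., 267.]), 0.81, 385)]
mallet [(array([363., 181.]), 0.64, 1107)]
mirror [(array([323., 286.]), 0.53, 210)]
mallet [(array([452., 302.]), 0.97, 1306)]
```

```bash
python3 -m inch '[{"translation":[-0.15,0,0],"twist":0},{"translation":[0,0,0],"twist":0},{"translation":[0,0,0],"twist":0},{"translation":[0,0,0],"twist":0},{"translation":[0,0,0],"twist":0},{"translation":[0,0,0],"twist":0},{"translation":[0,0,0],"twist":0},{"translation":[0,0,0],"twist":0}]' 0 60
python3 - <<'E'
from h import *
o=get_obs();print(o["dq"].round(4),o["wrist_force"]);R=Rn.from_quat(o["ee_rot"]).as_matrix();G=o["tool_pos"]-.019*R[:,2];yaw=np.arctan2(R[1,1],R[0,1])%np.pi-np.pi/2
fs=grab_frame("side");m=regions_of(fs,"mirror")[0]["mask"]
# pitch check: visible handle in side view against model
ys,xs=np.where(m);vx,vy,x0,y0=cv2.fitLine(np.c_[xs,ys].astype(np.float32),cv2.DIST_HUBER,0,.01,.01).ravel();print("obs slope",vy/vx,"cols",xs.min(),xs.max())
for p in(.15,.2,.25,.3,.35):
    Q=Rn.from_euler("ZY",[yaw,p]).as_matrix();a=proj(fs,np.array([[-.03,0,0],[.12,0,0]])@Q.T+G);print(p,(a[1,1]-a[0,1])/(a[1,0]-a[0,0]),a[:,0].round())
E
```

```text
t: 30.9
tool_pos: [0.4137, 0.018, 0.1028]
ee_rot: [0.034, 0.999, 0.0, -0.0]
wrist_force: [0.2, -0.5, -1.7]
gripper_width: 0.0132
grip_force: 60.0
[ 0.0006  0.0007 -0.0006 -0.0003 -0.0006  0.0001] [ 0.22847359 -0.46956347 -1.70790779]
obs slope -0.134864 cols 348 392
0.15 -0.08663223886483708 [415. 348.]
0.2 -0.11824194355170871 [415. 349.]
0.25 -0.15014486991760975 [415. 349.]
0.3 -0.1825075678516262 [415. 350.]
0.35 -0.21550609755134487 [415. 351.]
```

```bash
python3 -c "
from bench import *
print(close_job())"
```

```text
the job is handed in; nothing more can be done
None
```

The job is handed in at about 31 s of the 72 s: the peg is driven home, the mallet is back on the bench, and the mirror is held still below the peg facing the camera. The final mirror aim rests on my pose estimates and a side-view check of the handle's tilt; I did not see the red end in the glass itself, and no verdict came back.

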